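# Stack bored blank and clamping washer on the fixture stud

## Robot

A 6-joint arm with a two-finger parallel gripper is mounted at the origin on a cart in front of the work surface, level with it; the furniture and walls round the work are solid. World frame = base frame: x ahead of the robot, y to its left, z up, the work surface at z = 0. Lengths are in mm, angles in rad, forces in N, time in s.
With the tool pointing down it reaches from about 400 to 825 mm from the base axis. Payload 7 kg.
Tool frame: the origin (TCP) lies at the very end of the fingers, on their centre line; the grasp point (between the pads) lies 19 mm behind it; z points along the fingers, y is the direction in which the jaws open and shut (so a half turn about z gives the same grasp; the last joint's range is limited). The gripper opens to 88 mm and grips with 3 to 60 N. Pads are 19 mm wide; open, the fingers measure 130 mm over their backs; the gripper's body (78 mm by 193 mm) begins 47 mm behind the grasp point.
Start: joints at [-0.832, 0.359, 0.012, 0, -1.224, -0.288], TCP at [294.059, -607.556, 226.561] pointing down, gripper open.
Joint ranges: [-3.07, 3.07], [-1.43, 2.12], [-1.02, 1.25], [-3.03, 1.67], [-3.05, -0], [-3.03, 3.03]. Speed limits (rad/s): [2.39, 2.39, 3.01, 3.14, 3.14, 3.14].

## Interface

Orientations are given as a unit quaternion [x, y, z, w].
In Python, from plant import bot gives the robot as it stands. Calls block until the motion is done:
- bot.move_ptp(position, orientation): joint-space move of the TCP to a pose.
- bot.line_to(position, velocity=150, ori=None): straight line of the TCP; ori=None keeps the orientation; velocity is the mean speed in mm/s.
- bot.move_joints(angles): joint-space move.
- bot.move_gripper(opening, force=None): finger opening in mm; force is the grip in N (None keeps the last); returns when the fingers have stopped.
- bot.pause(seconds).
- bot.solve_ik(position, orientation): joint angles nearest the present ones, or None.
- bot.read_state(): the state.
- bot.camera(name): name is "scene" or "top"; returns the picture (420x560x3 uint8, red, green, blue); there is no depth.
- bot.get_calibration(name): a dict with "fx", "fy", "cx", "cy" (pixels), "distortion" ([k1, k2, p1, p2, k3] as OpenCV has them; the pictures are not rectified), "view" (4x4, takes a point from world to camera coordinates). Camera axes: x right, y up, looking along -z (the intrinsics and any distortion apply to the point x, -y, -z); pixel columns grow to the right and rows downward; lengths in mm; the calibration is good to about 2 mm. A picture is of the moment at which its call begins. get_calibration takes no time and is no camera call.
A pose or a line that the arm cannot do raises bot.Unreachable and nothing moves.
- bot.close_job(): hands the job in, once; it reports no verdict.
The state is a dict: "t": time; "joint_pos": joint angles; "qvel": joint speeds; "tau": joint torques, N m; "tcp_pos": TCP position; "eef_rot": TCP orientation; "contact_force": force on the tool from outside, world axes, zero at the start; "moment": the same for the moment, N m; "width": finger opening in mm.
Only numpy, scipy, OpenCV 4.12 (cv2) and the standard library are available. Lean on these libraries where they do the work, as an engineer would, in place of code of your own. Each camera call takes 0.05 s, during which the arm holds its last target.

## Task

Load the fixture for machining: put the steel bushing over the upright stud so that it sits flat on the blue base, let go of it, and only then lay the brass washer over the stud, flat on top of the bushing. Leave the solid steel slug and the brown milling cutter where they stand.

Things in the scene. Friction and masses are not known exactly. Their poses are not given: they have to be found in the camera images.
- stud_fixture: Fixed fixture: round blue base, 84 mm across and 12 mm thick, with an upright steel stud of 12 mm diameter at its centre, whose top is 72 mm above the bench. Origin: centre of the underside, on the bench, directly under the stud; z up. Beyond it on the bench stand a fixed heap of metal offcuts (up to about 140 mm high) and, to its right, a bolted-down vice (70 mm high): carry parts over them.
- bushing: Loose bored blank: a bright steel ring, 54 mm outside diameter, 36 mm bore, 32 mm high, about 0.3 kg, standing on its flat end on the bench with the bore upright. Origin: centre of its underside, on the bore axis; z up along the bore. Seated on the blue base its origin is 12 mm above the bench.
- brass_washer: Loose thick brass washer, 52 mm outside diameter, 32 mm hole, 12 mm thick, about 0.13 kg, lying flat on the bench. Origin: centre of its underside, on the hole's axis; z up along the hole. Lying on the seated bushing its origin is 44 mm above the bench and the stud stands 16 mm proud of it.
- round_slug: Bystander: solid round steel slug with no bore, 54 mm across, 50 mm high, standing upright. Origin: centre of its underside. Not to be moved.
- shell_mill: Bystander: brown toothed shell milling cutter, 39 mm across, 46 mm high, standing upright. Origin: centre of its underside. Not to be moved.

How it is judged (in metres and radians):
On the way:
1. the bushing sits flat on the blue base with the stud through its bore, released, while the brass washer is still away from the stud (horizontal distance between bushing and stud_fixture below 0.014 m and z of bushing in the frame of stud_fixture below 0.015 m and angle between bushing's own z axis and vertical below 0.12 rad and contact force between the fingers and bushing below 0.1 N and horizontal distance between brass_washer and stud_fixture above 0.04 m), for 0.2 s.
At the end, for the whole second after the job is handed in: The bushing sits flat (7 degrees, 3 mm) on the blue base with the stud through its bore; the brass washer lies flat on it (underside 40 to 48 mm above the bench) with the stud through its hole. Axes within 14 mm (bushing) and 12 mm (washer) of the stud: all the play there is. Both at rest (horizontal distance between bushing and stud_fixture below 0.014 m and z of bushing in the frame of stud_fixture below 0.015 m and angle between each of bushing, brass_washer's own z axis and vertical below 0.12 rad and horizontal distance between brass_washer and stud_fixture below 0.012 m and z of brass_washer in the frame of stud_fixture between 0.04 and 0.048 m and linear speed of each of bushing, brass_washer below 0.02 m/s); the robot touches nothing.
It fails at once if the round slug or the milling cutter is shifted by more than 30 mm (distance of any of round_slug, shell_mill from where it was at the start of the episode above 0.03 m).
It also fails if it takes over 64 s, if anything falls off the work surface, if the arm or the gripper's body presses on something with over 40 N, if the wrist force passes 120 N, or if a joint passes its speed limit or range.

## Working session

There is one attempt and no reset: what is moved stays moved. The work goes in short steps, each a Python script; the robot and the scene stay as the last script left them, time stands still between calls to the robot, and variables do not carry over. Pictures are saved under pics/ and viewed, and the job is handed in when it is done.

```bash
mkdir -p pics; ls; python3 - <<'E'
from plant import bot
import cv2
for n in("scene","top"):
    im=bot.camera(n); cv2.imwrite(f"pics/{n}0.png",im[:,:,::-1]); print(n,bot.get_calibration(n))
print(bot.read_state())
E
```

```text
pics
scene {'fx': 538.6808590035693, 'fy': 538.6808590035693, 'cx': 283.7602170117613, 'cy': 208.38294269215257, 'distortion': array([0.04799151, 0.        , 0.        , 0.        , 0.        ]), 'view': array([[-9.19895855e-01, -3.92141413e-01, -4.09005337e-03,
         5.42960959e+02],
       [ 2.99952190e-01, -7.10277916e-01,  6.36815488e-01,
        -1.07391343e+02],
       [-2.52626800e-01,  5.84577107e-01,  7.71005387e-01,
        -1.25244863e+03],
       [ 0.00000000e+00,  0.00000000e+00,  0.00000000e+00,
         1.00000000e+00]])}
top {'fx': 530.5708076690687, 'fy': 530.5708076690687, 'cx': 287.2020882201169, 'cy': 209.47273617784134, 'distortion': array([0.05333879, 0.        , 0.        , 0.        , 0.        ]), 'view': array([[ 1.40920566e-02, -9.99842615e-01, -1.07777153e-02,
         1.05805707e+02],
       [ 9.94402336e-01,  1.28849298e-02,  1.04871221e-01,
        -5.38590921e+02],
       [-1.04715846e-01, -1.21952365e-02,  9.94427407e-01,
        -1.22439804e+03],
       [ 0.00000000e+00,  0.00000000e+00,  0.00000000e+00,
         1.00000000e+00]])}
{'t': 0.1, 'joint_pos': array([-8.31909528e-01,  3.59330150e-01,  1.11470546e-02, -3.03253286e-04,
       -1.22412241e+00, -2.88116901e-01]), 'qvel': array([-1.14355728e-04, -4.64522096e-04,  2.03177575e-03,  2.06132028e-03,
        1.56702109e-05, -1.60312839e-03]), 'tau': array([-1.24104936e-03, -5.84162879e+01,  2.93751222e+01,  7.01551706e+00,
        1.01434972e-02, -5.65454934e-05]), 'tcp_pos': array([ 293.85587945, -607.181776  ,  225.70622302]), 'eef_rot': array([-2.23431205e-01,  9.74719399e-01,  7.27302654e-04, -2.46496854e-04]), 'contact_force': array([ 0.62810729, -0.41570633, -0.04615653]), 'moment': array([ 0.01941362, -0.01305613, -0.03393458]), 'width': 87.68542384225584}
```

View pics/scene0.png

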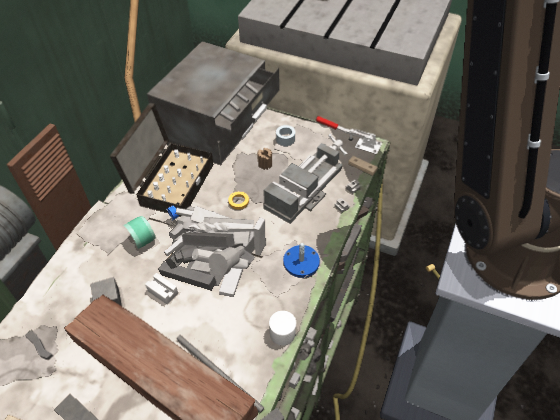

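View pics/top0.png

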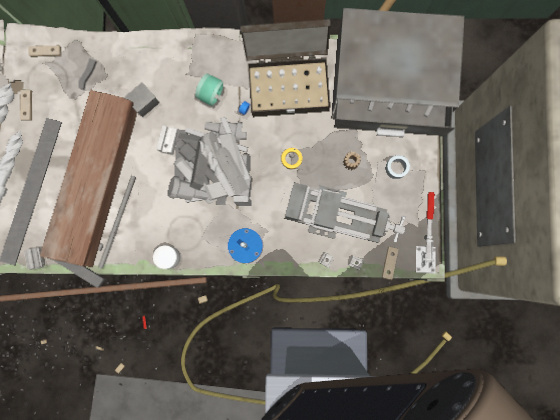

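The top view shows the bushing at (398,167), the washer at (292,158), the fixture at (245,245), the mill at (352,160) and the slug at (165,257). The scene view shows the same five at (286,133), (239,200), (301,262), (265,156) and (283,328).

```bash
cat > h.py <<'E'
import numpy as np, cv2
from plant import bot
def ray(n,uv):
    c=bot.get_calibration(n); K=np.array([[c['fx'],0,c['cx']],[0,c['fy'],c['cy']],[0,0,1]])
    p=cv2.undistortPoints(np.array([[uv]],float),K,c['distortion'])[0,0]
    V=c['view'];R=V[:3,:3];o=-R.T@V[:3,3]; d=R.T@np.array([p[0],-p[1],-1.]); return o,d/np.linalg.norm(d)
def onz(n,uv,z):
    o,d=ray(n,uv); return o+d*(z-o[2])/d[2]
def proj(n,P):
    c=bot.get_calibration(n); K=np.array([[c['fx'],0,c['cx']],[0,c['fy'],c['cy']],[0,0,1]])
    q=c['view'][:3,:3]@np.array(P,float)+c['view'][:3,3]; q=q*[1,-1,-1]
    return cv2.projectPoints(q[None],np.zeros(3),np.zeros(3),K,c['distortion'])[0].ravel()
def blobs(m,box,minA=30):
    x0,y0,x1,y1=box; mm=np.zeros_like(m); mm[y0:y1,x0:x1]=m[y0:y1,x0:x1]
    cs,_=cv2.findContours(mm,cv2.RETR_EXTERNAL,cv2.CHAIN_APPROX_NONE)
    return sorted([c for c in cs if cv2.contourArea(c)>minA],key=cv2.contourArea,reverse=True)
def circ(n,c,z):
    "ray-cast hull of contour on plane z; fit circle"
    P=np.array([onz(n,p[0],z)[:2] for p in cv2.convexHull(c)])
    P=np.array([onz(n,p[0],z)[:2] for p in c]) if len(P)<8 else P
    (cx,cy),r=cv2.minEnclosingCircle(P.astype(np.float32)); 
    A=np.c_[2*P,np.ones(len(P))]; s=np.linalg.lstsq(A,(P**2).sum(1),rcond=None)[0]
    return np.round([s[0],s[1],np.sqrt(s[2]+s[0]**2+s[1]**2),cx,cy,r],1)
E
python3 - <<'E'
from h import *
T=cv2.imread('pics/top0.png');S=cv2.imread('pics/scene0.png')
for n,I,bx in(("top",T,dict(w=(275,140,310,175),f=(220,220,270,270),b=(378,148,418,188))),("scene",S,dict(w=(225,185,255,215),f=(275,235,330,285),b=(268,118,304,150)))):
    H=cv2.cvtColor(I,cv2.COLOR_BGR2HSV)
    y=cv2.inRange(H,(18,120,80),(35,255,255)); c=blobs(y,bx['w'])[0]; print(n,'washer',circ(n,c,12),circ(n,c,6))
    y=cv2.inRange(H,(100,120,60),(125,255,255)); c=blobs(y,bx['f'])[0]; print(n,'fix',circ(n,c,12),circ(n,c,6))
    x0,y0,x1,y1=bx['b']
    cv2.imwrite(f'pics/b_{n}.png',cv2.resize(I[y0-10:y1+10,x0-10:x1+10],None,fx=10,fy=10,interpolation=0))
x=cv2.resize(T[225:265,220:270],None,fx=8,fy=8,interpolation=0);y=cv2.resize(S[235:285,275:325],None,fx=8,fy=8,interpolation=0)[:320]
cv2.imwrite('pics/stud.png',np.hstack([x,y]))
E
```

```text
top washer [664.4 105.2  25.4 664.4 105.4  25.7] [665.6 105.3  25.5 665.6 105.4  25.8]
top fix [452.1 213.   40.8 452.2 213.   41.3] [452.4 213.5  41.  452.4 213.5  41.5]
scene washer [666.2 111.5  26.7 665.8 111.6  28.8] [668.8 107.1  26.8 668.4 107.2  29. ]
scene fix [454.2 218.2  42.  454.1 218.1  43.3] [455.6 214.4  42.3 455.5 214.3  43.6]
```

```bash
python3 - <<'E'
import cv2,numpy as np
a=cv2.imread('pics/b_top.png');b=cv2.imread('pics/b_scene.png');print(a.shape,b.shape)
a=cv2.resize(a,(400,400));b=cv2.resize(b,(400,int(400*b.shape[0]/b.shape[1])));b=cv2.copyMakeBorder(b,0,400-len(b),0,0,0)
cv2.imwrite('pics/bb.png',np.hstack([a,b]))
E
```

```text
(600, 600, 3) (520, 560, 3)
```

View pics/bb.png

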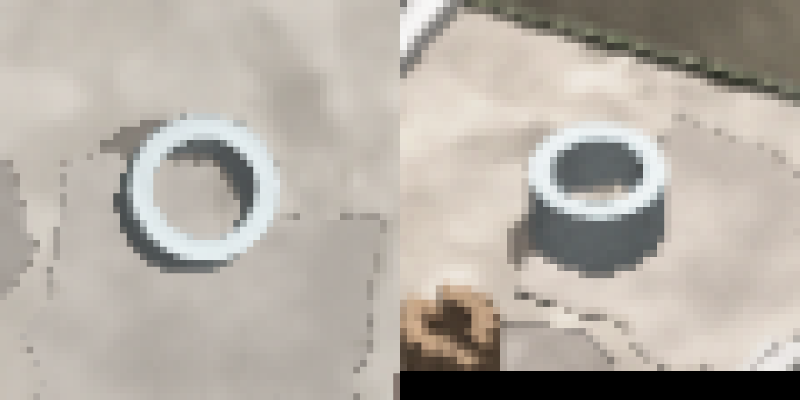

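View pics/stud.png

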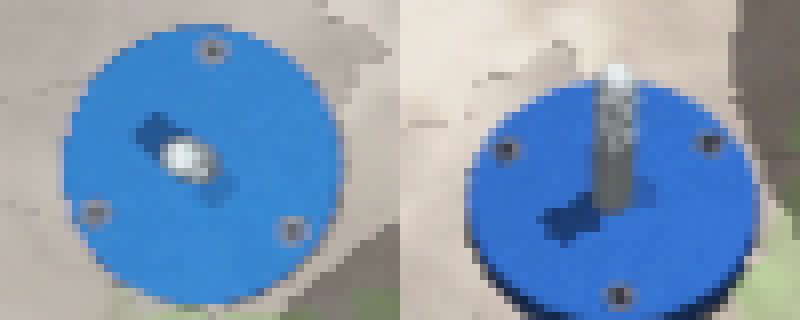

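The bushing's bright rim is centred at about (398,165) top and (285,131) scene. The stud tip is at about (242,244) top and (301.6,243.5) scene.

```bash
python3 - <<'E'
from h import *
T=cv2.imread('pics/top0.png');S=cv2.imread('pics/scene0.png')
for n,I,b in(("top",T,(378,148,418,188)),("scene",S,(270,118,300,148))):
    H=cv2.cvtColor(I,cv2.COLOR_BGR2HSV)
    # cool white: blue >= red
    m=((I[:,:,0].astype(int)>I[:,:,2]+2)&(H[:,:,2]>190)).astype(np.uint8)*255
    c=blobs(m,b)[0]; print(n,'bushing',cv2.boundingRect(c),circ(n,c,32))
print('stud', onz('top',(242.3,244.1),72),onz('scene',(301.6,243.5),72))
print('slug top',onz('top',(165,257),50),'mill',onz('top',(352,160),46),onz('scene',(265,152),46))
s=bot.read_state(); from scipy.spatial.transform import Rotation as R
print(R.from_quat(s['eef_rot']).as_matrix().round(2))
for p in([640,-90,60],[452,216,90],[665,108,60]):
  for yaw in np.deg2rad([-90,-60,-30,0,30,60,90]):
    q=(R.from_euler('z',yaw)*R.from_euler('x',np.pi)).as_quat(); j=bot.solve_ik(p,q); print(p,round(yaw,2),None if j is None else np.round(j,2))
E
```

```text
top bushing (388, 155, 22, 22) [ 644.2 -148.2   25.6  644.3 -148.3   26. ]
scene bushing (276, 126, 19, 13) [ 647.8 -145.    25.3  647.8 -145.2   25.9]
stud [452.37576825 213.16640382  72.        ] [455.69999477 214.67761128  72.        ]
slug top [421.40068273 392.17660788  50.        ] mill [654.01175518 -37.54420268  46.        ] [659.64131139 -38.47417297  46.        ]
[[-0.9  -0.44 -0.  ]
 [-0.44  0.9   0.  ]
 [ 0.    0.   -1.  ]]
[640, -90, 60] -1.57 [ 0.16  0.46 -0.25  0.   -0.86 -0.16]
[640, -90, 60] -1.05 [ 0.16  0.46 -0.25  0.   -0.86  0.36]
[640, -90, 60] -0.52 [ 0.16  0.46 -0.25  0.   -0.86  0.89]
[640, -90, 60] 0.0 [ 0.16  0.46 -0.25  0.   -0.86  1.41]
[640, -90, 60] 0.52 [ 0.16  0.46 -0.25  0.   -0.86  1.93]
[640, -90, 60] 1.05 [ 0.16  0.46 -0.25  0.   -0.86  2.46]
[640, -90, 60] 1.57 [ 0.16  0.46 -0.25  0.   -0.86  2.98]
[452, 216, 90] -1.57 [ 0.84  0.21 -0.55  0.   -0.81 -0.84]
[452, 216, 90] -1.05 [ 0.84  0.21 -0.55  0.   -0.81 -0.32]
[452, 216, 90] -0.52 [ 0.84  0.21 -0.55  0.   -0.81  0.21]
[452, 216, 90] 0.0 [ 0.84  0.21 -0.55  0.   -0.81  0.73]
[452, 216, 90] 0.52 [ 0.84  0.21 -0.55  0.   -0.81  1.26]
[452, 216, 90] 1.05 [ 0.84  0.21 -0.55  0.   -0.81  1.78]
[452, 216, 90] 1.57 [ 0.84  0.21 -0.55  0.   -0.81  2.3 ]
[665, 108, 60] -1.57 [ 0.45  0.49 -0.18  0.   -0.89 -0.45]
[665, 108, 60] -1.05 [ 0.45  0.49 -0.18  0.   -0.89  0.07]
[665, 108, 60] -0.52 [ 0.45  0.49 -0.18  0.   -0.89  0.6 ]
[665, 108, 60] 0.0 [ 0.45  0.49 -0.18  0.   -0.89  1.12]
[665, 108, 60] 0.52 [ 0.45  0.49 -0.18  0.   -0.89  1.64]
[665, 108, 60] 1.05 [ 0.45  0.49 -0.18  0.   -0.89  2.17]
[665, 108, 60] 1.57 [ 0.45  0.49 -0.18  0.   -0.89  2.69]
```

```bash
python3 - <<'E'
from h import *
T=cv2.imread('pics/top0.png');S=cv2.imread('pics/scene0.png')
a=cv2.resize(T[90:280,330:510],(400,422),interpolation=0);b=cv2.resize(S[60:200,200:400],(400,280),interpolation=0)
b=cv2.copyMakeBorder(b,0,142,0,0,0);cv2.imwrite('pics/corner.png',np.hstack([a,b]))
for z in (0,32,60): print([onz('top',p,z).round() for p in((441,167),(398,132),(335,125))],[onz('scene',p,z).round() for p in((385,143),(275,110))])
print('heap near edge',[onz('top',p,z).round() for p in((250,200),(180,200)) for z in(0,50)])
E
```

```text
[array([ 648., -257.,    0.]), array([ 734., -154.,    0.]), array([750.,  -1.,   0.])] [array([ 389., -241.,    0.]), array([ 725., -251.,    0.])]
[array([ 642., -248.,   32.]), array([ 726., -148.,   32.]), array([741.,   2.,  32.])] [array([ 384., -207.,   32.]), array([ 710., -217.,   32.])]
[array([ 637., -240.,   60.]), array([ 718., -142.,   60.]), array([734.,   4.,  60.])] [array([ 379., -177.,   60.]), array([ 696., -186.,   60.])]
heap near edge [array([562., 204.,   0.]), array([556., 200.,  50.]), array([560., 373.,   0.]), array([554., 363.,  50.])]
```

View pics/corner.png

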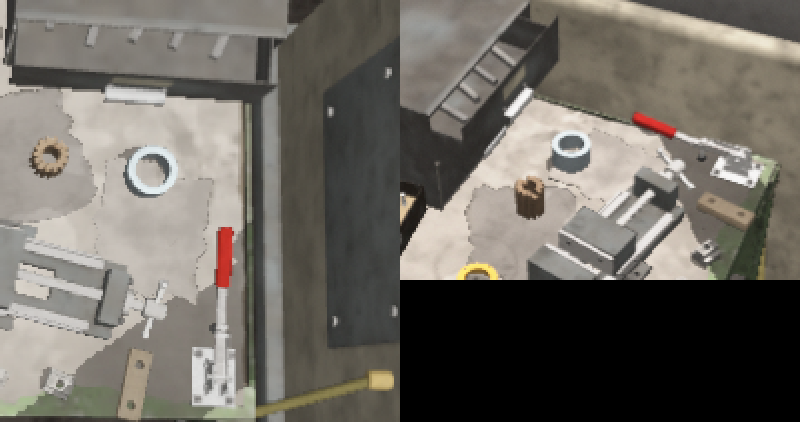

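The corner crop shows the bushing free of the open drawer (about 60 mm) and of the bench end (about 108 mm). With the jaws along y the gripper body fits. I'll rise high and retract before swinging past the machine table.

```bash
cat >> h.py <<'E'
from scipy.spatial.transform import Rotation as R
def q(yaw=0): return (R.from_euler('z',yaw)*R.from_euler('x',np.pi)).as_quat()
def st(l=''):
    s=bot.read_state(); print(l,round(s['t'],2),s['tcp_pos'].round(1),'F',s['contact_force'].round(1),'w',round(s['width'],1)); return s
E
python3 - <<'E'
from h import *
s=bot.read_state()
print(bot.solve_ik([294,-607,450],s['eef_rot']))
for p in([294,-607,400],[330,-330,420],[450,-100,420],[646,-146,300],[646,-146,8],[453.5,214,300],[453.5,214,18],[665,107,250],[665,107,2]):
    j=bot.solve_ik(p,q()); print(p,None if j is None else np.round(j,2))
E
```

```text
[-8.31555784e-01  3.16402081e-01  4.40878062e-01 -2.88028794e-04
 -1.69678137e+00 -2.88609872e-01]
[294, -607, 400] [-0.83  0.31  0.32  0.   -1.58  2.4 ]
[330, -330, 420] [-0.36 -0.06 -0.07  0.   -1.57  1.93]
[450, -100, 420] [ 0.21 -0.07 -0.08  0.   -1.57  1.36]
[646, -146, 300] [ 0.07  0.3   0.1   0.   -1.36  1.5 ]
[646, -146, 8] [ 0.07  0.54 -0.25  0.   -0.78  1.5 ]
[453.5, 214, 300] [ 0.83  0.03 -0.24  0.   -1.3   0.74]
[453.5, 214, 18] [ 0.83  0.32 -0.62  0.   -0.63  0.74]
[665, 107, 250] [ 0.45  0.34  0.04  0.   -1.27  1.12]
[665, 107, 2] [ 0.45  0.56 -0.23  0.   -0.78  1.12]
```

```bash
python3 - <<'E'
from h import *
s=st()
bot.line_to([294,-607,430],300)
bot.move_ptp([330,-330,430],q()); bot.move_ptp([450,-100,420],q()); bot.move_ptp([646,-146,250],q()); st('above')
bot.line_to([646,-146,100],200); s=st('100')
for n in("scene","top"): cv2.imwrite(f"pics/{n}1.png",bot.camera(n)[:,:,::-1])
a=cv2.imread('pics/top1.png')[90:280,300:500];b=cv2.imread('pics/scene1.png')[60:200,200:400]
cv2.imwrite('pics/c1.png',np.hstack([cv2.resize(a,(400,380)),cv2.resize(cv2.copyMakeBorder(b,0,50,0,0,0),(400,380))]))
E
```

```text
0.1 [ 293.9 -607.2  225.7] F [ 0.6 -0.4 -0. ] w 87.7
above 4.88 [ 646.  -146.5  251.6] F [ 0.5 -0.4  0.9] w 87.6
100 5.78 [ 647.  -145.9  102. ] F [ 0.2 -0.3  0.5] w 87.8
```

View pics/c1.png

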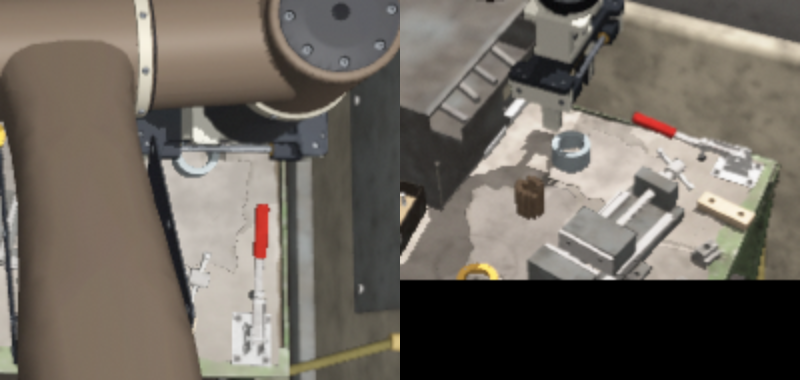

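The gripper is over the bushing (crop scene (572,150)). Its body runs to about the bench end and still clears the wall and the drawer.

```bash
python3 - <<'E'
from h import *
bot.line_to([646,-146,50],100); s=st('50')
if np.abs(s['contact_force']).max()<6:
    bot.line_to([646,-146,8],70); s=st('8')
    bot.move_gripper(40,30); st('grip')
    bot.line_to([646,-146,60],80); st('lift')
    cv2.imwrite("pics/s2.png",cv2.resize(bot.camera("scene")[60:200,200:400,::-1],(800,560)))
E
```

```text
50 6.53 [ 646.4 -146.1   50.3] F [-0.   0.9  1. ] w 87.5
8 7.28 [ 646.1 -146.1    8. ] F [0.5 0.  0.2] w 87.6
grip 7.94 [ 646.1 -146.1    8.2] F [-0.3 -0.1  1.6] w 52.9
lift 8.74 [ 645.6 -145.9   59.8] F [-0.1 -0.2 -3.9] w 53.1
```

View pics/s2.png

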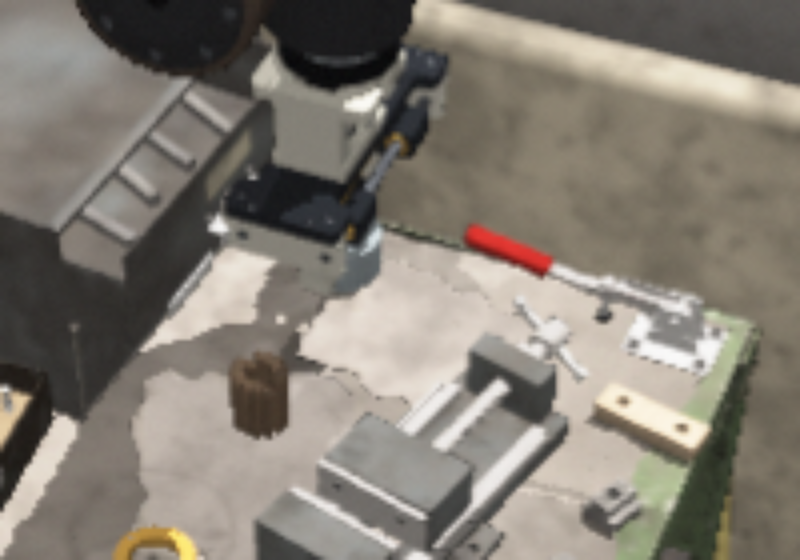

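The bushing is lifted: width 53 mm, about 4 N of extra weight, visible at (365,262). Next I'll carry it over to the stud.

```bash
python3 - <<'E'
from h import *
bot.line_to([646,-146,250],250)
bot.line_to([453.5,214,250],250); bot.line_to([453.5,214,110],200); st('above')
for n in("scene","top"): cv2.imwrite(f"pics/{n}3.png",bot.camera(n)[:,:,::-1])
a=cv2.imread('pics/top3.png')[150:340,150:350];b=cv2.imread('pics/scene3.png')[140:330,200:400]
cv2.imwrite('pics/c3.png',np.hstack([cv2.resize(a,(400,380)),cv2.resize(b,(400,380))]))
E
```

```text
above 12.33 [454.4 214.3 110.9] F [-0.2 -0.2 -2.4] w 52.5
```

View pics/c3.png

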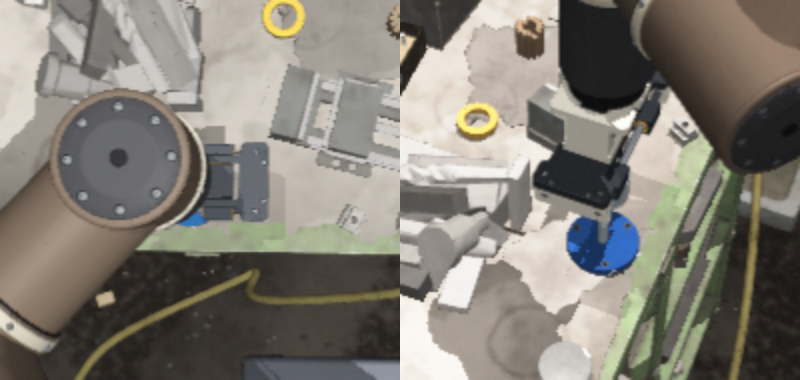

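```bash
python3 - <<'E'
from h import *
b=cv2.imread('pics/scene3.png')[200:290,260:345]
for z in(102,134): print(z,proj('scene',(453.5,214,z)))
cv2.imwrite('pics/c3z.png',cv2.resize(b,None,fx=6.5,fy=6.5,interpolation=0))
E
```

```text
102 [302.95937623 235.43474664]
134 [303.31219334 226.37696549]
```

View pics/c3z.png

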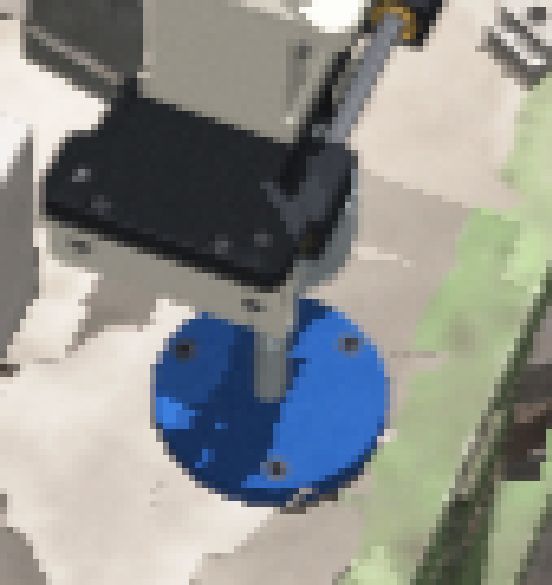

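The bushing sits centred within about 2 mm over the stud (crop stud at x≈270, bushing axis ≈275-280), well inside the 12 mm of play. I'll lower it while watching the force.

```bash
python3 - <<'E'
from h import *
ok=True; p=[454.5,214]
for z,v in((84,100),(70,60),(45,70),(26,60),(22.5,30),(20.8,20),(20,20)):
    bot.line_to(p+[z],v); s=st(z)
    if s['contact_force'][2]>8: ok=z>21 and False or z<=22.5; break
print(ok)
cv2.imwrite('pics/s4.png',cv2.resize(bot.camera('scene')[180:300,240:360,::-1],None,fx=5,fy=5,interpolation=0))
E
```

```text
84 12.84 [454.6 214.   84.3] F [-0.3  0.1 -3. ] w 53.0
70 13.22 [454.3 213.8  69.7] F [ 0.  -0.3 -3.4] w 53.0
45 13.73 [454.5 213.9  44.9] F [-0.   0.4 -3.9] w 52.5
26 14.2 [454.3 213.8  25.6] F [-0.  -0.1 -3.8] w 53.0
22.5 14.47 [454.5 214.   22.5] F [ 0.3 -0.5 -3.2] w 52.7
20.8 14.72 [454.5 214.   20.8] F [ 0.4 -0.1 -4. ] w 52.9
20 14.97 [454.6 214.1  20.2] F [-0.5 -0.6 -1.3] w 52.7
True
```

View pics/s4.png

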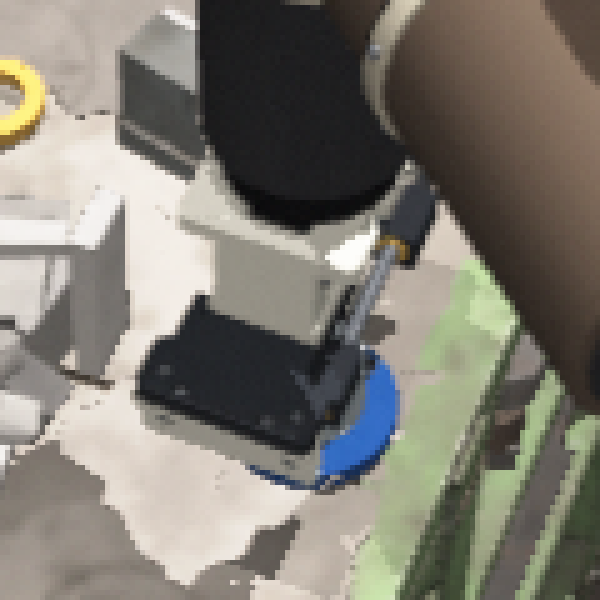

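The weight comes off at z = 20, exactly the seating height. The gripper hides the bushing in the picture. I'll release, rise and check.

```bash
python3 - <<'E'
from h import *
bot.line_to([454.5,214,19.7],20)
bot.move_gripper(88); bot.pause(.25); st('rel')
bot.line_to([454.5,214,120],150);bot.line_to([454.5,214,250],300); st()
bot.line_to([665,107,250],250); st()
for n in("scene","top"): cv2.imwrite(f"pics/{n}5.png",bot.camera(n)[:,:,::-1])
a=cv2.imread('pics/top5.png')[205:285,200:290];b=cv2.imread('pics/scene5.png')[215:295,255:345]
cv2.imwrite('pics/c5.png',cv2.resize(np.hstack([a,b]),None,fx=4.4,fy=4.4,interpolation=0))
E
```

```text
rel 16.31 [454.5 214.   19.7] F [ 0.6 -0.3  0.2] w 87.8
 17.71 [454.2 213.9 249.4] F [ 0.  -0.4 -1.8] w 87.2
 18.8 [664.2 107.3 249.5] F [ 0.2  0.  -0.1] w 87.4
```

View pics/c5.png

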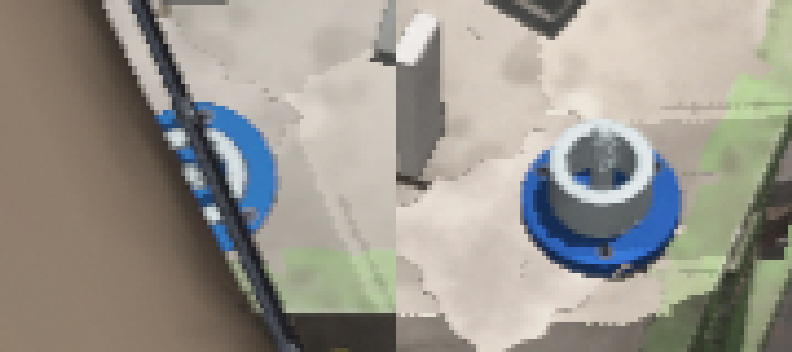

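View pics/scene5.png

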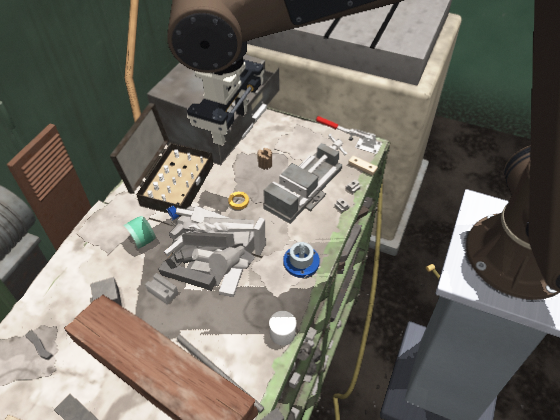

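The bushing is seated: its ring is upright inside the blue disc (crop (600,165)) with the stud inside the bore. For the washer I need the jaw direction that keeps the 193 mm gripper body clear of the heap, vice, box and cabinet.

```bash
python3 - <<'E'
from h import *
T=cv2.imread('pics/top0.png');S=cv2.imread('pics/scene0.png')
a=T[90:250,160:360];b=S[140:300,150:350]
cv2.imwrite('pics/w.png',cv2.resize(np.hstack([a,b]),None,fx=2,fy=2,interpolation=1) if 0 else cv2.resize(a,None,fx=4,fy=3.75,interpolation=2))
cv2.imwrite('pics/w2.png',cv2.resize(S[140:280,130:330],(800,560),interpolation=2))
E
```

```text
(no output)
```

View pics/w.png

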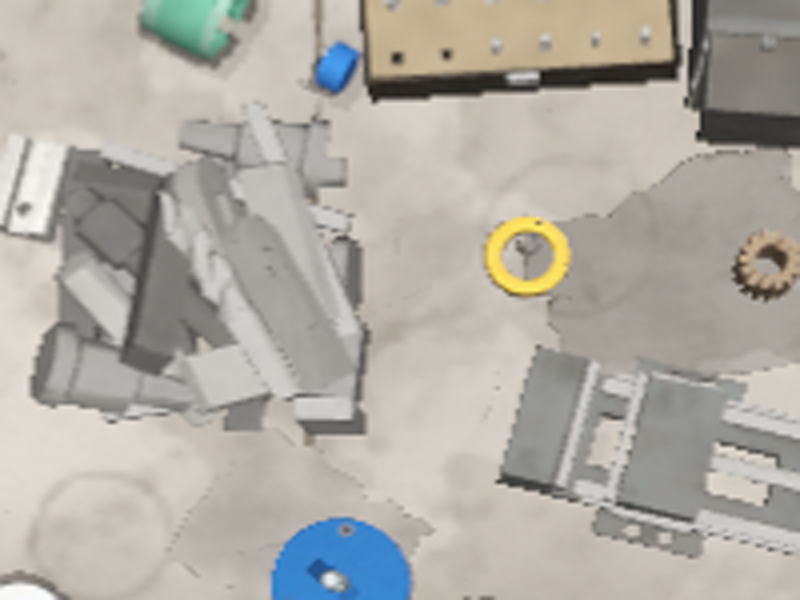

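View pics/w2.png

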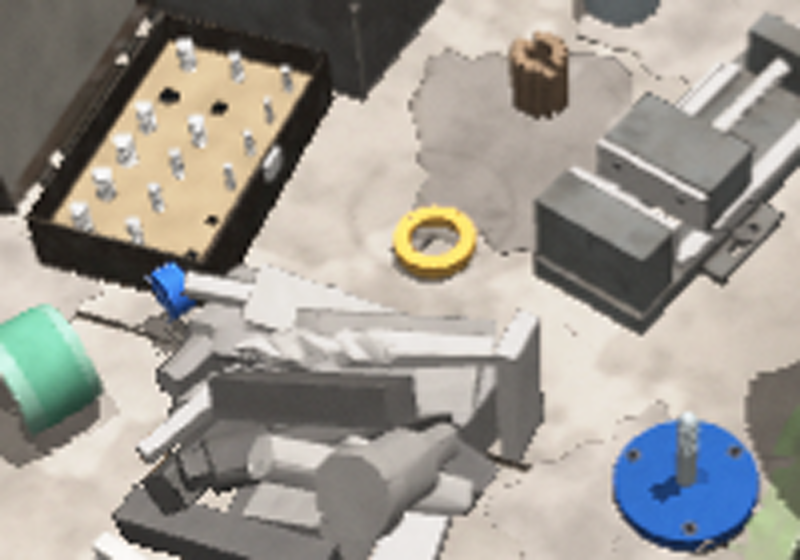

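The heap's near edge is at y ≈ 194–204. A centred grasp would put the body's end at y ≈ 203, so I'll come down 13 mm off-centre (y = 94), where the jaws still straddle the washer. Then I'll slide it a little towards −y and grip.

```bash
python3 - <<'E'
from h import *
bot.line_to([665,94,200],200)
ok=True
for z,v in((110,150),(60,100),(30,80),(10,60),(3,30)):
    bot.line_to([665,94,z],v); s=st(z)
    if np.abs(s['contact_force']).max()>6: ok=False;break
if ok:
    bot.move_gripper(62,10); st('part')
    bot.line_to([665,80,3],60); st('slid')
    bot.move_gripper(40,30); st('grip')
    bot.line_to([665,80,40],80); st('lift'); bot.pause(.1); st()
E
```

```text
110 20.06 [666.   94.4 111.4] F [ 0.2 -0.2 -0.2] w 87.7
60 20.71 [665.4  94.1  60.4] F [ 0.2 -0.3  0.1] w 87.4
30 21.23 [664.8  93.9  29.4] F [-0.1  0.8  0. ] w 87.7
10 21.72 [664.8  93.9   9.5] F [ 0.3 -0.2  0.6] w 87.5
3 22.1 [664.9  93.9   2.8] F [-0.6 -0.2 -0.1] w 87.4
part 22.77 [665.1  94.1   3.1] F [0.3 1.8 0.8] w 61.7
slid 23.16 [664.8  79.1   2.9] F [ 0.6  0.1 -0. ] w 62.1
grip 23.52 [664.9  80.    2.9] F [ 1.2 -0.9  0.1] w 51.1
lift 24.14 [665.   80.1  40.4] F [-0.2  0.8 -2.1] w 50.9
 24.24 [664.6  79.9  39.6] F [-1.  -0.1 -2.5] w 51.2
```

```bash
python3 - <<'E'
from h import *
bot.line_to([665,80,250],250)
bot.line_to([454.5,214,250],250); bot.line_to([454.5,214,105],150); st('above')
for n in("scene","top"): cv2.imwrite(f"pics/{n}6.png",bot.camera(n)[:,:,::-1])
b=cv2.imread('pics/scene6.png')[195:295,255:345]
cv2.imwrite('pics/c6.png',cv2.resize(b,None,fx=6,fy=6,interpolation=0))
E
```

```text
above 27.5 [455.1 214.3 105.7] F [-0.1  0.1 -1.1] w 51.0
```

View pics/c6.png

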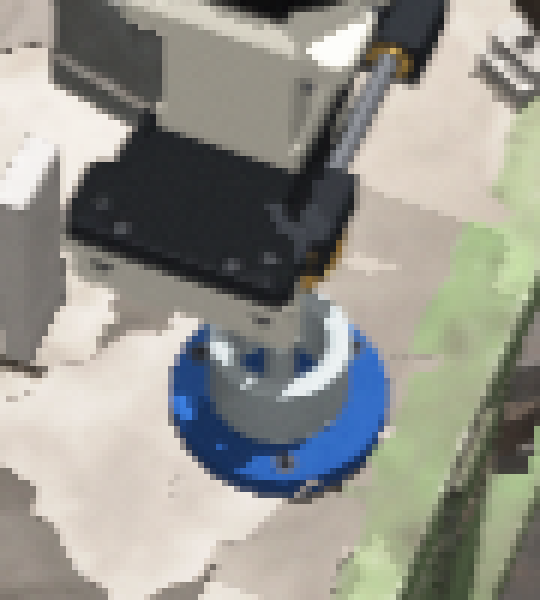

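The washer's rim just shows at (322,262) under the gripper, and the width is still 51 mm, so it is held. I'll lower it over the stud.

```bash
python3 - <<'E'
from h import *
for z,v in((80,80),(70,50),(56,60),(50,40),(48,20),(47,20),(46.6,10)):
    bot.line_to([454.5,214,z],v); bot.pause(.05); s=st(z)
    if s['contact_force'][2]>6: break
cv2.imwrite('pics/c7.png',cv2.resize(bot.camera('scene')[195:295,255:345,::-1],None,fx=6,fy=6,interpolation=0))
E
```

```text
80 28.11 [454.8 214.2  80.4] F [ 0.1 -0.5 -2. ] w 51.2
70 28.51 [454.5 213.9  69.9] F [-0.6  0.5 -1. ] w 51.2
56 28.94 [454.4 213.9  55.7] F [ 0.2 -0.9 -2.7] w 50.9
50 29.29 [454.5 214.   49.9] F [ 0.4 -0.4 -1.3] w 51.2
48 29.59 [454.5 214.   48. ] F [ 0.2  0.1 -1.2] w 50.9
47 29.89 [454.5 214.   47. ] F [ 0.5 -0.8 -0.4] w 51.0
46.6 30.19 [454.6 214.   46.8] F [-1.6  0.4  2.8] w 51.2
```

View pics/c7.png

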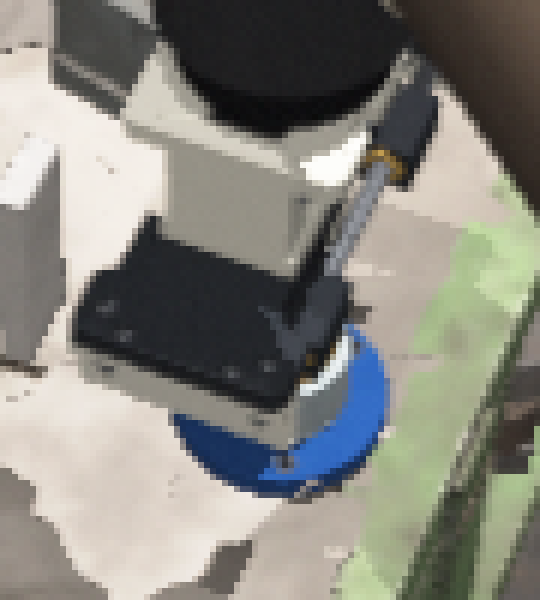

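The washer makes contact at the expected 47 mm, and a brass sliver shows on the bushing rim at (310,365). I'll release and rise.

```bash
python3 - <<'E'
from h import *
bot.move_gripper(88); bot.pause(.15); st('rel')
bot.line_to([454.5,214,130],120);bot.line_to([454.5,214,300],300); bot.move_ptp([450,-60,350],q()); st(); bot.pause(.3)
for n in("scene","top"): cv2.imwrite(f"pics/{n}8.png",bot.camera(n)[:,:,::-1])
a=cv2.imread('pics/top8.png')[205:285,200:290];b=cv2.imread('pics/scene8.png')[215:295,255:345]
cv2.imwrite('pics/c8.png',cv2.resize(np.hstack([a,b]),None,fx=4.4,fy=4.4,interpolation=0))
for n,bx in(("top",(220,215,275,275)),("scene",(275,230,330,285))):
    I=cv2.imread(f'pics/{n}8.png');H=cv2.cvtColor(I,cv2.COLOR_BGR2HSV)
    cs=blobs(cv2.inRange(H,(18,110,80),(35,255,255)),bx)
    if cs: print(n,circ(n,cs[0],56),circ(n,cs[0],50))
E
```

```text
rel 31.2 [454.5 214.   46.6] F [ 0.1 -0.2  0.4] w 87.4
 33.83 [450.1 -59.5 349.2] F [ 0.3 -0.2  0. ] w 87.5
top [466.8 216.2  15.8 472.7 218.1  17. ] [467.1 216.8  15.9 473.  218.7  17.1]
scene [457.7 218.2  26.6 457.4 218.8  28. ] [459.2 214.2  26.7 458.9 214.8  28.2]
```

View pics/c8.png

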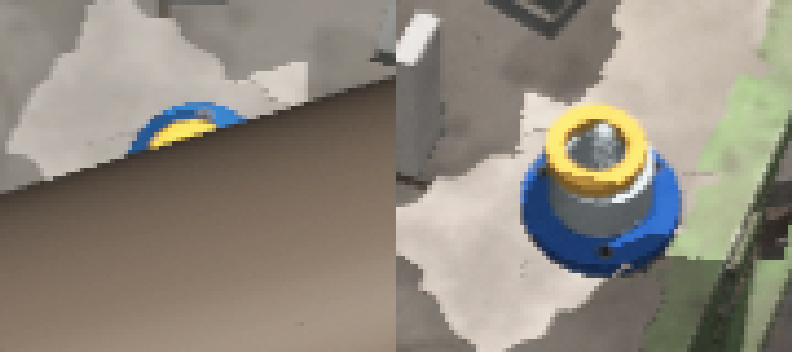

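View pics/scene8.png

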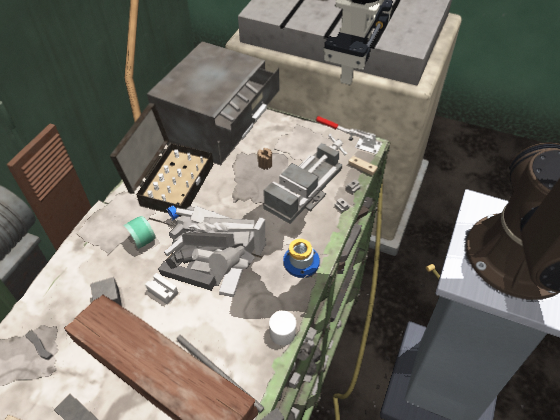

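The scene view shows the washer flat on the bushing around the stud. The arm hides the top view, so I'll swing aside once for a second check.

```bash
python3 - <<'E'
from h import *
bot.move_ptp([450,-100,420],q());bot.move_ptp([330,-330,430],q()); st()
for n in("scene","top"): cv2.imwrite(f"pics/{n}9.png",bot.camera(n)[:,:,::-1])
a=cv2.imread('pics/top9.png')[205:285,200:290];b=cv2.imread('pics/scene9.png')[215:295,255:345]
cv2.imwrite('pics/c9.png',cv2.resize(np.hstack([a,b]),None,fx=4.4,fy=4.4,interpolation=0))
for n,bx in(("top",(220,215,275,275)),("scene",(275,230,330,285))):
    I=cv2.imread(f'pics/{n}9.png');H=cv2.cvtColor(I,cv2.COLOR_BGR2HSV)
    cs=blobs(cv2.inRange(H,(18,110,80),(35,255,255)),bx)
    if cs: print(n,circ(n,cs[0],56))
E
```

```text
35.67 [ 330.4 -329.4  429.5] F [ 0.7 -0.4  0.3] w 87.3
top [456.3 212.7  25.1 456.2 212.6  25.5]
scene [457.7 218.2  26.6 457.4 218.8  28. ]
```

View pics/c9.png

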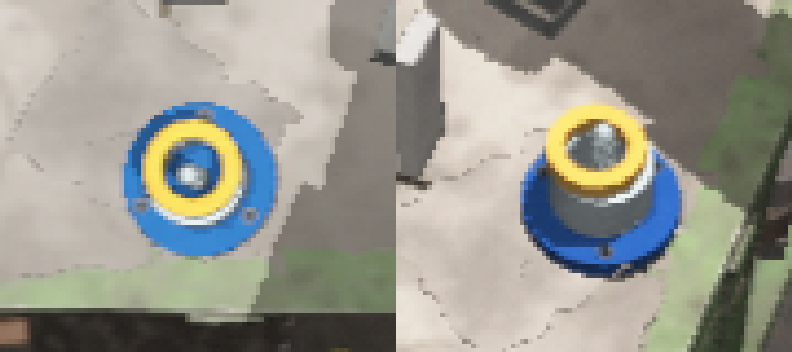

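```bash
python3 - <<'E'
from h import *
bot.close_job()
E
```

```text
the job is handed in; nothing more can be done
```

I put the bushing over the stud onto the blue base, released it, then laid the brass washer over the stud on top of it. I handed the job in at about 36 s of the 64 s allowed; no verdict is reported.

- **Bushing:** contact came at the expected seating height (TCP at 20 mm). After release the pictures showed it upright on the base with the stud in its bore.
- **Washer:** the heap of offcuts was too close for a centred grasp. I came down 13 mm off-centre, slid the washer about 14 mm towards −y and gripped it there. It met the bushing at the expected 47 mm TCP height.
- **Last check:** in both views the washer lies flat with the stud through it. It is about 4 mm off the stud axis in the top view; the limit is 12 mm.
- **Disagreement:** the two cameras differed by 2–5 mm in absolute position, the larger figure being the washer in y. The scene mask also takes in the washer's side, which accounts for part of that.
- **Slug and cutter:** in the last full scene picture, taken after the washer was released, both stood where they started. I judged that by eye and did not measure it.

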